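# Shut down the hot-plate stirrer and its fume extraction

### The arm

A 6-joint arm with a two-finger parallel gripper is mounted at the origin on the work surface. World frame = base frame: x ahead of the robot, y to its left, z up, the work surface at z = 0. Lengths are in m, angles in rad, forces in N, time in s.
With the tool pointing down it reaches from about 0.35 to 1 m from the base axis. Payload 7.1 kg.
Tool frame: the origin (TCP) lies between the finger pads; the fingertips stand 22 mm ahead of it and the grasp point (between the pads) lies 3 mm ahead of it; z points along the fingers, y is the line along which they close (so a half turn about z gives the same grasp; the last joint's range is limited). The gripper opens to 85 mm and grips with 20 to 120 N. Pads are 22 mm wide; open, the fingers measure 114 mm over their backs; the gripper's body (76 mm by 85 mm) begins 54 mm behind the grasp point. The pads swing forward as they close: fully open they stand 13 mm farther back than shut.
Start: joints at [-1.276, 0.423, 1.63, -0, 1.089, -0.019], TCP at [0.193, -0.594, 0.253] pointing down, gripper open.
Joint ranges: [-3, 3], [-0.9, 2.11], [0.09, 2.58], [-1.31, 4.45], [0.11, 2.69], [-2.54, 2.54]. Speed limits (rad/s): [2.39, 2.39, 3.01, 3.14, 3.14, 3.14].

### API

Orientations are given as a rotation vector (axis times angle).
In Python, from rig import manip gives the robot as it stands. The module is installed in compiled form; this text tells all that it offers. Calls block until the motion is done:
- manip.move_to(position, orientation): joint-space move of the TCP to a pose.
- manip.servo_line(position, orientation=None, rate=0.15): straight line of the TCP; orientation=None keeps the orientation; rate is the mean speed in m/s.
- manip.set_joints(angles): joint-space move.
- manip.command_gripper(opening, f_grip=None): finger opening in m; f_grip is the grip in N (None keeps the last); returns when the fingers have stopped.
- manip.hold(seconds).
- manip.solve_ik(position, orientation): joint angles nearest the present ones, or None.
- manip.camera(name): name is "side" or "top" or "wrist"; returns a dict with "image" (384x512x3 uint8, red, green, blue), "fx", "fy", "cx", "cy" (pixels), "k1" (the pictures are not rectified: a ray, as slopes to the right and down, at radius r is drawn at 1 + k1 r^2 times it, then the intrinsics apply), "cam_to_world" (4x4, takes a point from camera to world coordinates); the wrist camera has in their place "mount" (4x4, takes a point from camera to tool coordinates, whose origin is the TCP and whose axes are the flange's). Camera axes: x right, y down, z forward; pixel columns grow to the right and rows downward; lengths in m; the calibration is good to about 2 mm. A picture is of the moment at which its call begins: read the wrist's pose just before it. There is no depth.
A pose or a line that the arm cannot do raises manip.IKError and nothing moves.
- manip.sign_off(): hands the job in; it is judged then, once.
Readings, each from a call of its own:
- manip.get_time(): time.
- manip.get_joint_positions(): joint angles.
- manip.get_joint_vel(): joint speeds.
- manip.get_tau(): joint torques, N m.
- manip.get_position(): TCP position.
- manip.get_ee_rot(): TCP orientation.
- manip.get_contact_force(): force on the tool from outside, world axes, zero at the start.
- manip.get_torque(): the same for the moment, N m.
- manip.get_width(): finger opening in m.
- manip.get_grip_force(): force on a finger pad.
Only numpy, scipy, OpenCV 4.12 (cv2) and the standard library are available. Lean on these libraries where they do the work, as an engineer would, in place of code of your own. Each camera call takes 0.05 s, during which the arm holds its last target. There are 200 camera calls.

### The job

The digestion is finished: shut the station down by pressing, in this order, the orange heater rocker over to off, the blue stirrer rocker over to off, and last the red mushroom stop button of the extraction fan, all the way in and then let go. Leave the black main rocker on, so that the hot-surface lamp stays lit, and do not push the green start button. Only press: pick nothing up, and leave the flask on the plate and the other glassware standing where it is.

Things in the scene. Friction and masses are not known exactly. Their poses are not given: they have to be found in the camera images.
- hotplate: fixed white hot-plate stirrer, 290 deep (x) x 200 wide mm; origin under its centre. The grey panel at its front (-x) rises from 50 mm to 82 mm over 120 mm; behind it the plate, top 115 mm high. On the panel two knobs (17 mm high) and a red lamp, and 54 mm farther up the row of three rockers, 55 mm apart, in an order that varies; the housing's step begins 44 mm up from the row
- heat (a joint): heater rocker switch on the hot-plate, orange paddle 34 mm long up the slope, 24 mm wide, in a black 42 x 32 mm bezel 3 mm high. 0 = ON (at the start), 0.35 rad = OFF. It is stiff and stays where it is left: press with 3 to 6 N on its proud end until it meets its hard stop
- heat_off (a point): place to press for OFF, marked by a white disc: on top of the orange heater paddle's upper half (far from the panel's front), 12 mm up the slope from the hinge at mid paddle. This half stands proud while ON and sinks 4 mm here to lie 5.5 mm above and parallel to the panel when OFF. While ON: z = panel normal (15 degrees from vertical), x = up the slope, y = along the row
- stir (a joint): stirrer rocker switch on the hot-plate, blue paddle 34 mm long up the slope, 24 mm wide, in a black 42 x 32 mm bezel 3 mm high. 0 = ON (at the start), 0.35 rad = OFF. It is stiff and stays where it is left: press with 3 to 6 N on its proud end until it meets its hard stop
- stir_off (a point): place to press for OFF, marked by a white disc: on top of the blue stirrer paddle's upper half (far from the panel's front), 12 mm up the slope from the hinge at mid paddle. This half stands proud while ON and sinks 4 mm here to lie 5.5 mm above and parallel to the panel when OFF. While ON: z = panel normal (15 degrees from vertical), x = up the slope, y = along the row
- main (a joint): main rocker switch on the hot-plate, black paddle 34 mm long up the slope, 24 mm wide, in a black 42 x 32 mm bezel 3 mm high. 0 = ON (at the start), 0.35 rad = OFF. It is stiff and stays where it is left: press with 3 to 6 N on its proud end until it meets its hard stop. To be left ON
- main_off (a point): point on the top of the upper, proud half of the black main paddle (same shape as the others); not to be pressed
- station: fixed push-button station of the extraction fan: grey and white box 112 x 70 mm, 57 mm high, on a steel base plate 150 x 80 mm, origin under its centre; the red mushroom stop button lies 26 mm from the centre towards -x, the green start button 26 mm towards +x, both press straight down. It stands left or right of the hot-plate, the bench meter on the other side
- stop (a joint): travel of the red mushroom stop button, 36 mm across: 0 = out, 0.006 m = fully in; a spring returns it; 1 N starts it, 4 N holds it fully in
- stop_top (a point): centre of the top of the red stop button, about 80 mm above the bench; z up
- start (a joint): travel of the flat green start button, 22 mm across: 0 = out, 0.006 m = fully in; not to be pressed
- start_top (a point): centre of the top of the green start button, 68 mm above the bench
- meter: fixed white bench meter with blue keys and a display, 110 x 130 mm, 53 mm high, origin under its centre; not used
- flask: green glass conical flask with black stopper, 84 mm across the foot, 132 mm high, 0.3 kg, standing loose on the plate; origin under its foot
- jar1: dark sample jar with red lid, 80 mm across, 115 mm high, loose; origin under its foot
- jar2: brown sample jar with red lid, size as jar1
- jar3: dark sample jar with red lid, size as jar1
- amber: amber reagent bottle with white cap, 64 mm across, 135 mm high, loose; origin under its foot
- yellow: yellow reagent bottle with blue cap, size as the amber one
- beaker: empty glass beaker, 68 mm across, 85 mm high, loose, between the robot and the hot-plate; origin under its foot

How it is judged:
On the way, in this order (a step that is already met when the one before it is completed fails the run):
1. the heater rocker is over at off (value of joint heat above 0.28 rad), for 0.2 s.
2. then the stirrer rocker is over at off (value of joint stir above 0.28 rad), for 0.2 s.
3. last, the fan's red stop button is pressed in (at least 4.5 of its 6 mm) (value of joint stop above 0.0045 m), for 0.1 s.
4. and released again (value of joint stop below 0.001 m), for 0.1 s.
At the end, for the whole second after the job is handed in: heater and stirrer rockers at off (joint over 0.28 rad), main rocker still on (under 0.1 rad), stop and start buttons out (under 1 mm), flask and the other glassware upright, at rest and within 20 mm of where they stood (value of joint each of heat, stir above 0.28 rad and value of joint main below 0.1 rad and value of joint each of stop, start below 0.001 m and distance of each of jar1, jar2, jar3, amber, yellow, beaker, flask from where it was at the start of the episode below 0.02 m and angle between each of jar1, jar2, jar3, amber, yellow, beaker, flask's own z axis and vertical below 0.1 rad and linear speed of each of jar1, jar2, jar3, amber, yellow, beaker, flask below 0.02 m/s); the robot touches nothing.
It fails at once if the fan is stopped before heater and stirrer are off (value of joint stop above 0.003 m and value of joint any of heat, stir below 0.28 rad).
It fails at once if the stirrer is switched off while the heater is on (value of joint stir above 0.2 rad and value of joint heat below 0.15 rad).
It fails at once if the main rocker is switched off (value of joint main above 0.175 rad).
It fails at once if the green start button is pushed (value of joint start above 0.003 m).
It fails at once if the flask, a jar, a bottle or the beaker is lifted, shifted by over 30 mm or tipped (distance of any of jar1, jar2, jar3, amber, yellow, beaker, flask from where it was at the start of the episode above 0.03 m or angle between any of jar1, jar2, jar3, amber, yellow, beaker, flask's own z axis and vertical above 0.35 rad).
It also fails if it takes over 50 s, if anything falls off the work surface, if the arm or the gripper's body presses on something with over 40 N, if the wrist force passes 120 N, or if a joint passes its speed limit or range.

## Working session

There is one attempt and no reset: what is moved stays moved. The work goes in short steps, each a Python script; the robot and the scene stay as the last script left them, time stands still between calls to the robot, and variables do not carry over. Pictures are saved under pics/ and viewed, at most 10 in all, crops included, and the job is handed in when it is done.

```bash
mkdir -p pics
python3 - <<'E'
from rig import manip
import cv2,pickle
d={}
for n in("side","top"):
    c=manip.camera(n);d[n]=c;cv2.imwrite(f"pics/{n}0.png",cv2.resize(c["image"][:,:,::-1],(800,600),interpolation=cv2.INTER_CUBIC))
    print(n,c["fx"],c["cx"],c["cy"],c["k1"],c["cam_to_world"].round(3).tolist())
pickle.dump(d,open("cams.pkl","wb"))
print(manip.get_time(),manip.get_ee_rot())
E
```

```text
side 359.83883158784903 258.29445359926444 190.57829245839284 -0.07680560699041986 [[-0.876, -0.346, 0.336, 0.158], [-0.482, 0.611, -0.628, 0.733], [0.012, -0.712, -0.702, 0.871], [0.0, 0.0, 0.0, 1.0]]
top 480.77402223386787 254.21626452694863 191.1012777976357 -0.001531007866353941 [[-0.013, -0.992, 0.127, 0.338], [-1.0, 0.011, -0.013, 0.055], [0.012, -0.127, -0.992, 1.576], [0.0, 0.0, 0.0, 1.0]]
0.1 [-3.10163106e+00 -4.90620710e-01  2.88121886e-04]
```

View pics/side0.png

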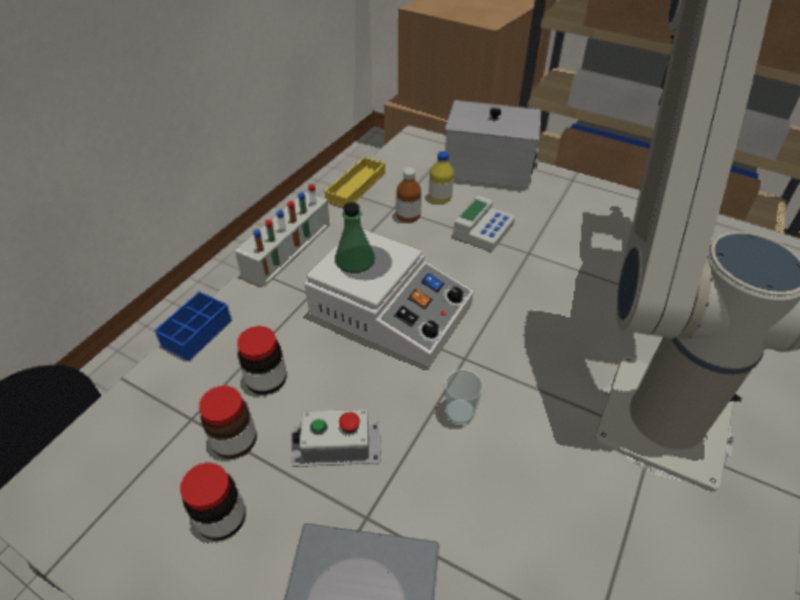

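View pics/top0.png

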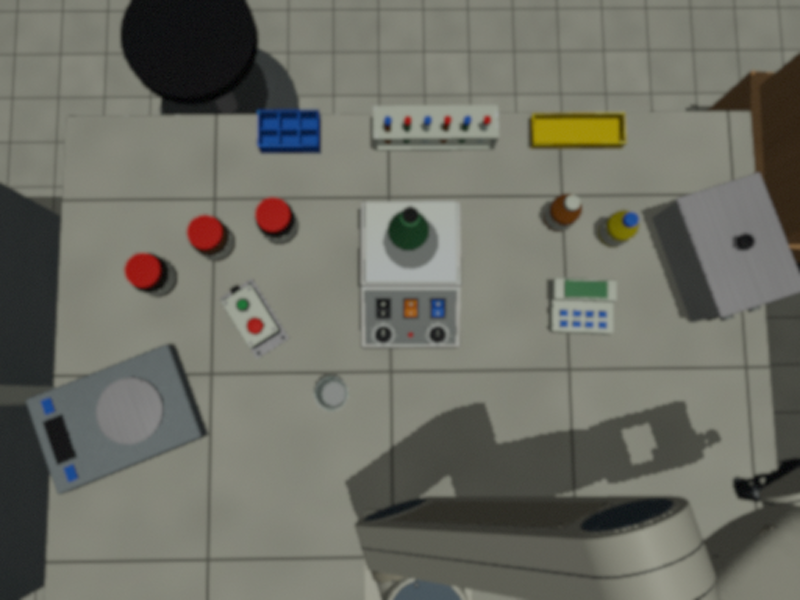

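The top view shows the rockers from left to right: black (384,308), orange (411,308) and blue (438,308). The red stop is at (255,326), green at (243,304), the beaker at (332,392) and the flask at (407,230). I'll get coarse positions from these, then take wrist views.

```bash
cat > h.py <<'E'
import numpy as np,cv2
from scipy.spatial.transform import Rotation as R
def ray(c,u,v,T):
    K=np.array([[c["fx"],0,c["cx"]],[0,c["fy"],c["cy"]],[0,0,1]])
    p=cv2.undistortPointsIter(np.array([[[u,v]]],float),K,np.array([c["k1"],0,0,0.]),None,None,(3,50,1e-10))[0,0]
    return T[:3,3],T[:3,:3]@np.r_[p,1]
def atz(c,u,v,z,T):
    o,d=ray(c,u,v,T);return o+d*(z-o[2])/d[2]
def atplane(c,u,v,p,n,T):
    o,d=ray(c,u,v,T);return o+d*((p-o)@n)/(d@n)
def T_tool(m):
    T=np.eye(4);T[:3,3]=m.get_position();T[:3,:3]=R.from_rotvec(m.get_ee_rot()).as_matrix();return T
def down(yaw,tilt=0): # tool x along yaw, z down, tilted so z leans forward (+x rotated by yaw)
    return (R.from_euler('z',yaw)*R.from_euler('y',-tilt)*R.from_euler('x',np.pi)).as_rotvec()
E
python3 - <<'E'
from h import *
from rig import manip
import pickle
c=pickle.load(open("cams.pkl","rb"))
s=.64
P=lambda n,u,v,z:atz(c[n],(u+.5)*s-.5,(v+.5)*s-.5,z,c[n]["cam_to_world"]).round(4)
for k,z,t,sd in[("main",.08,(384,308),(406,315)),("heat",.08,(411,308),(420,298)),("stir",.08,(438,308),(432,282)),("stop",.08,(255,326),(349,422)),("start",.068,(243,304),(318,426)),("lamp",.06,(411,335),(443,313)),
 ("hpFL",.04,(362,347),(428,362)),("hpFR",.04,(459,347),(472,297))]:
    print(k,P("top",*t,z),P("side",*sd,z))
print(R.from_rotvec(manip.get_ee_rot()).as_matrix().round(2)); print(down(0))
c=manip.camera("wrist");print(c["mount"].round(3),c["fx"])
p=manip.get_position(); 
manip.servo_line([p[0],p[1],.36])
q=[.45,-.03,.36]
for y in (0,np.pi/2,-np.pi/2,np.pi): print(y,manip.solve_ik(q,down(y)))
E
```

```text
main [0.5108 0.0624 0.08  ] [0.5102 0.0651 0.08  ]
heat [0.5102 0.0082 0.08  ] [0.5084 0.0099 0.08  ]
stir [ 0.5095 -0.046   0.08  ] [ 0.5086 -0.044   0.08  ]
stop [0.4777 0.32   0.08  ] [0.4752 0.3242 0.08  ]
start [0.5236 0.3468 0.068 ] [0.5205 0.3499 0.068 ]
lamp [0.4575 0.0084 0.06  ] [0.4572 0.0069 0.06  ]
hpFL [0.4357 0.1084 0.04  ] [0.4329 0.1186 0.04  ]
hpFR [ 0.4332 -0.0901  0.04  ] [ 0.4316 -0.0836  0.04  ]
[[ 0.95  0.31 -0.  ]
 [ 0.31 -0.95  0.  ]
 [ 0.   -0.   -1.  ]]
[3.14159265 0.         0.        ]
[[-0.001 -0.962 -0.275  0.07 ]
 [ 1.    -0.001  0.    -0.001]
 [-0.001 -0.275  0.962 -0.121]
 [ 0.     0.     0.     1.   ]] 298.6798725836637
0 [-9.29571006e-02  3.60406253e-02  1.87791855e+00 -4.44089210e-16
  1.22763348e+00  1.47783923e+00]
1.5707963267948966 [-9.29571006e-02  3.60406253e-02  1.87791855e+00 -4.44089210e-16
  1.22763348e+00 -9.29571006e-02]
-1.5707963267948966 None
3.141592653589793 [-0.0929571   0.03604063  1.87791855  0.          1.22763348 -1.66375343]
```

Top and side agree within about 3 mm, and the row pitch of 54–55 mm matches. Next: close the gripper and take wrist views of the panel and the station.

Run:
```python
from h import *
from rig import manip
import pickle
manip.command_gripper(0.0,20)
d={}
for n,q in(("wst",[.52,.335,.33]),("wpan",[.52,.0,.33])):
    manip.move_to([q[0],q[1],.36] ,down(0)); manip.servo_line(q,down(0)); manip.hold(.3)
    T=T_tool(manip);c=manip.camera("wrist");c["T"]=T@c["mount"];d[n]=c
    cv2.imwrite(f"pics/{n}.png",cv2.resize(c["image"][:,:,::-1],(800,600),interpolation=cv2.INTER_CUBIC))
pickle.dump(d,open("w.pkl","wb"))
print(manip.get_time(),manip.get_width(),T[:3,3],manip.get_contact_force())
```

```text
7.8833 0.00019535286093046815 [5.20360723e-01 1.00131670e-04 3.30725278e-01] [-0.13922611 -0.33096932  0.04042545]
```

View pics/wst.png

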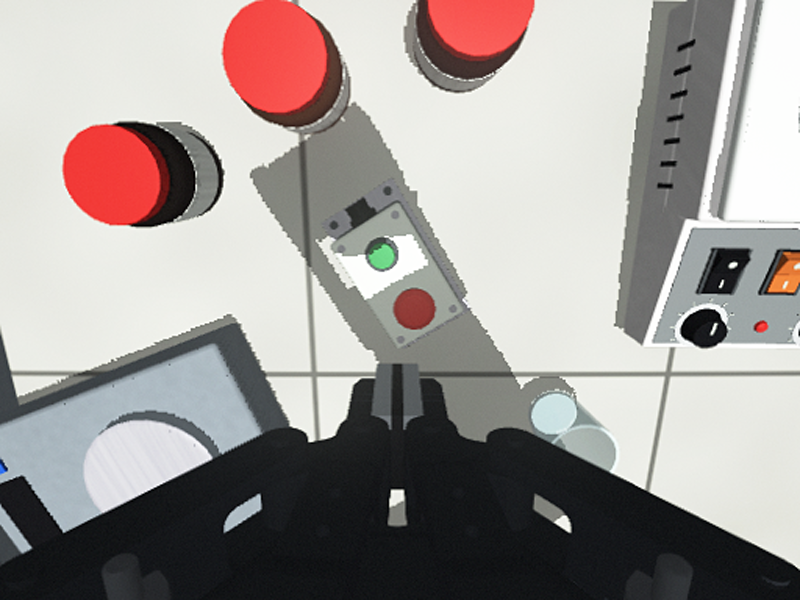

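View pics/wpan.png

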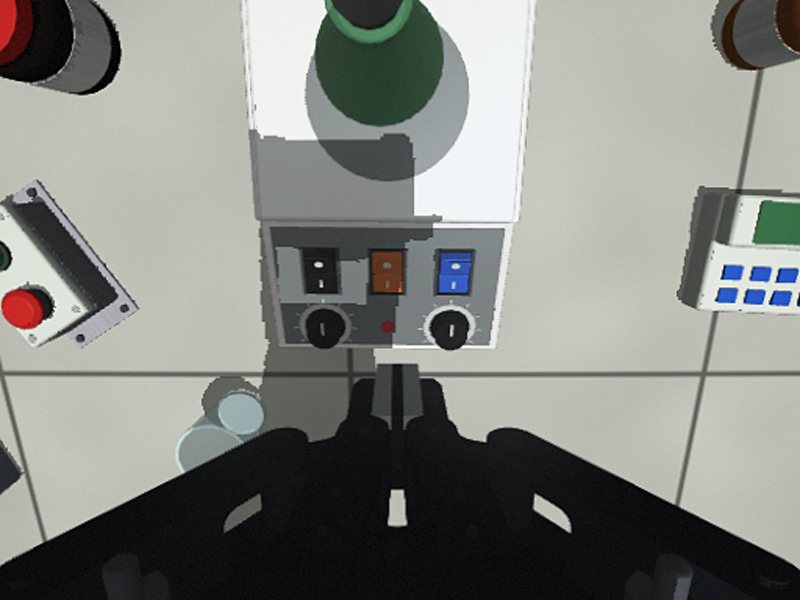

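The wrist views show white discs on black (319,265), orange (388,265) and blue (456,266), and the lamp at (388,327). The stop is at (414,308) and start at (382,254). Now I'll compute the points.

Run:
```python
from h import *
import pickle
w=pickle.load(open("w.pkl","rb"));s=.64
P=lambda n,u,v,z:atz(w[n],(u+.5)*s-.5,(v+.5)*s-.5,z,w[n]["T"]).round(4)
for k,n,u,v,z in[("main","wpan",319,265,.083),("heat","wpan",388,265,.083),("stir","wpan",456,266,.083),("lamp","wpan",388,327,.058),("stepL","wpan",262,222,.082),("stepR","wpan",514,222,.082),("frL","wpan",278,347,.05),("frR","wpan",497,347,.05),("stop(pan)","wpan",23,309,.078),("stop","wst",414,308,.08),("start","wst",382,254,.068),("beakertop","wpan",208,450,.085),("flaskfoot","wpan",385,110,.115)]:
    print(k,P(n,u,v,z))
```

```text
main [0.5191 0.0631 0.083 ]
heat [0.519  0.0078 0.083 ]
stir [ 0.5182 -0.0467  0.083 ]
lamp [0.4584 0.0086 0.058 ]
stepL [0.5532 0.1066 0.082 ]
stepR [ 0.553  -0.0912  0.082 ]
frL [0.4364 0.11   0.05  ]
frR [ 0.4362 -0.0912  0.05  ]
stop(pan) [0.4811 0.3169 0.078 ]
stop [0.4821 0.3218 0.08  ]
start [0.5253 0.3483 0.068 ]
beakertop [0.3507 0.171  0.085 ]
flaskfoot [0.631  0.0086 0.115 ]
```

The geometry agrees: front to step is 117 of 120 mm, width 200 mm, pitch 55 mm, and stop to start 51 of 52 mm. Next, press the heater along the panel normal with force feedback.

```bash
cat >> h.py <<'E'
A=np.arctan2(.032,.12)
def press(m,tip,tilt,fmax,dmax,hover=.03,step=.0005):
    rv=down(0,tilt); z=R.from_rotvec(rv).as_matrix()[:,2]; t=np.array(tip)-.022*z
    p=t-hover*z
    m.move_to([p[0],p[1],.25],rv); m.servo_line(p,rv); m.hold(.3)
    f0=m.get_contact_force(); log=[]; d=-.01
    m.servo_line(t+d*z,rv,.04); m.hold(.1)
    while True:
        f=-(m.get_contact_force()-f0)@z; a=(m.get_position()-t)@z
        log.append((round(d*1e3,1),round(a*1e3,1),round(f,1)))
        if f>fmax or d>=dmax: break
        d+=step; m.servo_line(t+d*z,rv,.02)
    m.hold(.3); f=-(m.get_contact_force()-f0)@z
    print("z",z.round(3),"end",log[-1],"held",round(f,1),"\n",[l for l in log if l[2]>.6])
    m.servo_line(p,rv,.06); m.servo_line([p[0],p[1],.25],rv)
    print("t",m.get_time())
E
python3 - <<'E'
from h import *
from rig import manip
press(manip,[.520,.008,.083],A,10,.012)
manip.servo_line([.52,0,.33],down(0)); manip.hold(.3)
c=manip.camera("wrist");im=c["image"][120:240,140:360,::-1]
cv2.imwrite("pics/w2.png",cv2.resize(im,None,fx=3,fy=3,interpolation=cv2.INTER_CUBIC))
E
```

```text
z [ 0.258 -0.    -0.966] end (5.0, np.float64(4.4), np.float64(14.4)) held 14.4 
 [(-10.0, np.float64(-10.0), np.float64(0.8)), (-1.5, np.float64(-1.5), np.float64(1.5)), (-1.0, np.float64(-1.1), np.float64(2.8)), (-0.5, np.float64(-0.5), np.float64(2.2)), (0.0, np.float64(-0.0), np.float64(2.1)), (0.5, np.float64(0.5), np.float64(2.5)), (1.0, np.float64(1.0), np.float64(2.2)), (1.5, np.float64(1.6), np.float64(1.9)), (2.5, np.float64(2.6), np.float64(2.3)), (3.0, np.float64(3.1), np.float64(2.0)), (3.5, np.float64(3.5), np.float64(1.4)), (4.0, np.float64(4.0), np.float64(1.5)), (4.5, np.float64(4.3), np.float64(6.7)), (5.0, np.float64(4.4), np.float64(14.4))]
t 19.8667
```

View pics/w2.png

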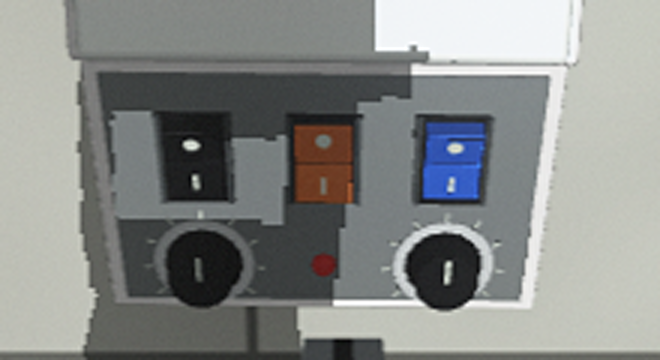

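The heater hit its hard stop after about 6 mm of travel at the paddle end, and the orange disc lies back at (323,142), so it is off. Next: the stirrer.

Run:
```python
from h import *
from rig import manip
press(manip,[.5195,-.047,.083],A,10,.012)
```

```text
z [ 0.258 -0.    -0.966] end (5.0, np.float64(4.4), np.float64(13.8)) held 14.8 
 [(-1.0, np.float64(-1.1), np.float64(1.4)), (-0.5, np.float64(-0.5), np.float64(0.9)), (0.0, np.float64(-0.0), np.float64(0.9)), (0.5, np.float64(0.5), np.float64(2.5)), (1.0, np.float64(1.0), np.float64(1.7)), (1.5, np.float64(1.5), np.float64(1.1)), (2.0, np.float64(2.1), np.float64(1.4)), (2.5, np.float64(2.6), np.float64(1.9)), (3.0, np.float64(3.1), np.float64(1.4)), (4.0, np.float64(4.1), np.float64(1.5)), (4.5, np.float64(4.3), np.float64(6.1)), (5.0, np.float64(4.4), np.float64(13.8))]
t 32.8833
```

The stirrer gave the same signature. Next is the stop button, with coarser steps to save time.

```bash
sed -i 's/d=-.01$/d=-.003/' h.py
python3 - <<'E'
from h import *
from rig import manip
press(manip,[.481,.320,.080],0,9,.011,hover=.02,step=.001)
manip.hold(.2)
c=manip.camera("wrist");cv2.imwrite("pics/w3.png",c["image"][:,:,::-1])
c=manip.camera("top");cv2.imwrite("pics/t3.png",cv2.resize(c["image"][100:280,60:440,::-1],None,fx=2,fy=2,interpolation=cv2.INTER_CUBIC))
print(manip.get_time())
E
```

```text
z [ 0. -0. -1.] end (8.0, np.float64(6.9), np.float64(14.1)) held 14.7 
 [(2.0, np.float64(2.0), np.float64(1.1)), (3.0, np.float64(2.9), np.float64(2.9)), (4.0, np.float64(4.0), np.float64(2.5)), (5.0, np.float64(5.0), np.float64(3.2)), (6.0, np.float64(6.0), np.float64(3.7)), (7.0, np.float64(6.7), np.float64(7.0)), (8.0, np.float64(6.9), np.float64(14.1))]
t 40.9
41.2
```

View pics/t3.png

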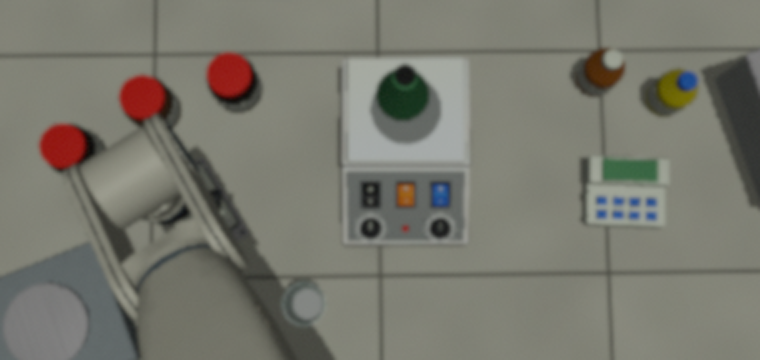

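View pics/w3.png

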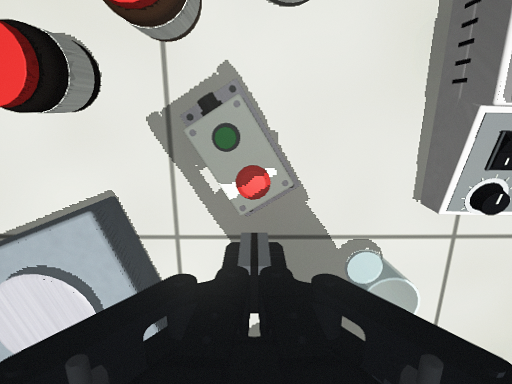

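The wrist view shows the red button out at (253,182), with nothing touching it. In the top view the glassware stands where it was, and the orange (405,195) and blue (440,195) rockers are over. Handing in now.

```bash
python3 -c "
from rig import manip
print(manip.sign_off())"
```

```text
the job is handed in; nothing more can be done
None
```

I pressed the heater off, then the stirrer off, then the fan stop fully in and released it; I left the main rocker and start button alone, the glassware looks unmoved, and I handed the job in at about 41 s (no verdict was returned).

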